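# Transfer reagent bottles between racks in reverse order

## Task

Move the four reagent bottles from the black storage rack into the white bench rack, one to a pocket and in reverse order: the bottle that stood leftmost in the black rack goes into the rightmost pocket of the white rack, the second from the left into the second from the right, and so on. Never let a bottle fall over, and leave all four standing upright on the floor of their pockets, released.

Things in the scene. Friction and masses are not known exactly. Their poses are not given: they have to be found in the camera images.
- bottle_red_center (a point): Centre (half-way up, on the axis) of the red reagent bottle: loose, brown glass with a red label band and a red cap; body 34 mm in diameter, 78 mm tall with the 19 mm wide cap on top, about 50 g. It stands upright (z along its axis) on the seat of its colour in the black rack, centre 47 mm above the worktop; standing in the white rack its centre is 43 mm above the worktop.
- bottle_blue_center (a point): Centre (half-way up, on the axis) of the blue reagent bottle: loose, brown glass with a blue label band and a blue cap; body 34 mm in diameter, 78 mm tall with the 19 mm wide cap on top, about 50 g. It stands upright (z along its axis) on the seat of its colour in the black rack, centre 47 mm above the worktop; standing in the white rack its centre is 43 mm above the worktop.
- bottle_yellow_center (a point): Centre (half-way up, on the axis) of the yellow reagent bottle: loose, brown glass with a yellow label band and a yellow cap; body 34 mm in diameter, 78 mm tall with the 19 mm wide cap on top, about 50 g. It stands upright (z along its axis) on the seat of its colour in the black rack, centre 47 mm above the worktop; standing in the white rack its centre is 43 mm above the worktop.
- bottle_green_center (a point): Centre (half-way up, on the axis) of the green reagent bottle: loose, brown glass with a green label band and a green cap; body 34 mm in diameter, 78 mm tall with the 19 mm wide cap on top, about 50 g. It stands upright (z along its axis) on the seat of its colour in the black rack, centre 47 mm above the worktop; standing in the white rack its centre is 43 mm above the worktop.
- seat_red: Red round disc, 50 mm in diameter and 4 mm thick, fixed in one pocket of the black rack; the red bottle stands on its middle at the start. Origin at the centre of its underside, z up. It stays where it is, so it still shows where the bottle came from.
- seat_blue: Blue round disc, 50 mm in diameter and 4 mm thick, fixed in one pocket of the black rack; the blue bottle stands on its middle at the start. Origin at the centre of its underside, z up. It stays where it is, so it still shows where the bottle came from.
- seat_yellow: Yellow round disc, 50 mm in diameter and 4 mm thick, fixed in one pocket of the black rack; the yellow bottle stands on its middle at the start. Origin at the centre of its underside, z up. It stays where it is, so it still shows where the bottle came from.
- seat_green: Green round disc, 50 mm in diameter and 4 mm thick, fixed in one pocket of the black rack; the green bottle stands on its middle at the start. Origin at the centre of its underside, z up. It stays where it is, so it still shows where the bottle came from.
- storage_rack: Black rack, 62 x 236 x 22 mm, fixed; four square open pockets in a row. Origin: centre of the underside, on the worktop; y along the row to the robot's left, x away from the robot, turned up to 0.25 rad. Pocket centres x = 0, y = -87, -29, 29, 87 mm; pockets 54 x 54 mm, floor 4 mm and wall tops 22 mm up. Holds the bottles, 58 mm apart: grip across the row (along x). May be left or right.
- bench_rack: White rack, 62 x 236 x 22 mm, fixed; four square open pockets in a row. Origin: centre of the underside, on the worktop; y along the row to the robot's left, x away from the robot, turned up to 0.25 rad. Pocket centres x = 0, y = -87, -29, 29, 87 mm; pockets 54 x 54 mm, floor 4 mm and wall tops 22 mm up. Empty at the start. May be left or right.

How it is judged:
By the outcome, as a careful person would: the job done as asked, in the order asked, and still so for the second after the job is handed in, with the robot touching nothing.
It also fails if it takes over 104 s, if anything falls off the work surface, if the arm or the gripper's body presses on something with over 40 N, if the wrist force passes 120 N, or if a joint passes its speed limit or range.

## Robot

A 6-joint arm with a two-finger parallel gripper is mounted at the origin on a cart in front of the work surface, level with it; the furniture and walls round the work are solid. World frame = base frame: x ahead of the robot, y to its left, z up, the work surface at z = 0. Lengths are in mm, angles in rad, forces in N, time in s.
With the tool pointing down it reaches from about 275 to 1000 mm from the base axis. Payload 8.4 kg.
Tool frame: the origin (TCP) lies on the centre line of the jaws, within the pads' length; the fingertips stand 17 mm ahead of it and the grasp point (between the pads) lies 2 mm behind it (r.tcp_to_tips is the z of the fingertips in the tool frame, in mm); z points along the fingers, y is the direction in which the jaws open and shut (so a half turn about z gives the same grasp; the last joint's range is limited). The gripper opens to 85 mm and grips with 20 to 120 N. Pads are 22 mm wide; open, the fingers measure 114 mm over their backs; the gripper's body (76 mm by 85 mm) begins 54 mm behind the grasp point. The pads swing forward as they close: fully open they stand 13 mm farther back than shut.
Start: joints at [-1.303, 0.353, 1.633, -0, 1.155, -0.002], TCP at [166.585, -602.393, 248.281] pointing down, gripper open.
Joint ranges: [-2.63, 2.63], [-0.92, 2.1], [0.06, 2.66], [-1.3, 4.44], [0, 2.69], [-3.02, 3.02]. Speed limits (rad/s): [2.22, 2.22, 2.79, 3.14, 3.14, 3.14].

## Interface

Orientations are given as [roll, pitch, yaw] about the fixed x, y, z axes, in that order (R = Rz(yaw) Ry(pitch) Rx(roll)).
In Python, from rig import r, cams, job gives the robot as it stands.
- The arm moves only by the tool drive_tool, never from a script. Its argument "deltas" is a list of rows, each a list of 4 numbers: the shift along the tool's x, y, z in cm, then the turn about the tool's z in rad. In form: [[x, y, z, roll], ...]. A call has 1 to 12 rows; each row shifts and turns the commanded pose from where the row before left it, along the tool's axes as they then stand; what a row does not reach is not made up. A row lasts 1/12 s, in which the tool goes at most 41.7 mm and 7.16 degrees, less where a joint would pass 70% of its speed; a pose out of reach is approached as far as the arm can. A call with a gripper value outside its range is refused whole. "jaw" is the closure, from 0 (fully open) to 1 (shut), set as the call begins (left out, the last holds). The fingers move at their own pace and stop on an object; "force" is the grip in N (left out, the last holds). Time passes only in rows, so rows that do not move let the fingers close. It gives the time, the measured TCP pose, the force and the opening at its end, in the units of the state.
- r.sense(): the state, without advancing time (a new reading comes with each control period).
- cams.grab_frame(name): name is "scene" or "side" or "wrist"; returns (picture, depth): 420x560x3 uint8, red, green, blue; 420x560 float32, mm along the optical axis (not along the pixel's ray), 0 where there is no reading.
- cams.camera_params(name): a dict with "fx", "fy", "cx", "cy" (pixels), "R" (3x3) and "t" (3): a world point X has camera coordinates R X + t. Camera axes: x right, y down, z forward; pixel columns grow to the right and rows downward; lengths in mm; the calibration is good to about 2 mm. A picture is of the moment at which its call begins: read the wrist's pose just before it. camera_params takes no time and is no camera call; for the wrist camera it gives the pose at the moment of the call.
- job.sign_off(): hands the job in, once; it reports no verdict.
The state is a dict: "clock": time; "qpos": joint angles; "qvel": joint speeds; "joint_efforts": joint torques, N m; "eef_pos": TCP position; "tcp_rot": TCP orientation; "contact_force": force on the tool from outside, world axes, zero at the start; "wrist_torque": the same for the moment, N m; "opening": opening from 0.0 (shut) to 1.0 (fully open).
Only numpy, scipy, OpenCV 4.12 (cv2) and the standard library are available. Lean on these libraries where they do the work, as an engineer would, in place of code of your own. Each camera call takes 0.05 s, during which the arm holds its last target. There are 200 camera calls.

## Working session

There is one attempt and no reset: what is moved stays moved. The work goes in short steps, Python scripts to look and compute and a tool call to move; the robot and the scene stay as the last step left them, time stands still between calls to the robot, and variables do not carry over. Pictures are saved under pics/ and viewed, about 12 in all and at most 16, crops included, and the job is handed in when it is done.

Besides the shell and the picture viewer there is one more tool, called after ">>>" in YAML: its name, and indented under it one key for each argument. drive_tool: Moves the arm, as the interface text tells. Its arguments: {"type":"object","properties":{"deltas":{"type":"array"},"jaw":{"type":"number"},"force":{"type":"number"}},"required":["deltas"]}

```bash
ls; mkdir -p pics; python3 - <<'E'
from rig import r,cams,job
import cv2,numpy as np
for n in("scene","side"):
    p,d=cams.grab_frame(n); cv2.imwrite(f"pics/{n}0.png",p[:,:,::-1]); np.savez(f"pics/{n}0.npz",p=p,d=d)
    print(n,cams.camera_params(n))
print(r.sense(), r.tcp_to_tips)
E
```

```text
pics
scene {'fx': 512.5207680411679, 'fy': 512.5207680411679, 'cx': 272.62180317070545, 'cy': 209.42741208601342, 'R': array([[-0.69842795, -0.71552575, -0.01487621],
       [-0.55369227,  0.55339818, -0.62223414],
       [ 0.45345702, -0.42634887, -0.78268983]]), 't': array([359.9688832 , 307.38379966, 962.09174553])}
side {'fx': 446.8974600473463, 'fy': 446.8974600473463, 'cx': 284.3899822234007, 'cy': 214.09791017359217, 'R': array([[ 0.99716172,  0.07475884,  0.00892268],
       [ 0.04542977, -0.50294315, -0.86312475],
       [-0.06003861,  0.86108031, -0.50491193]]), 't': array([-474.41497693,   52.06089687, 1167.63888834])}
{'clock': 0.1, 'qpos': array([-1.30340138e+00,  3.53593546e-01,  1.63407672e+00,  2.84531996e-05,
        1.15517890e+00, -2.40701064e-03]), 'qvel': array([-0.00080138, -0.00077636, -0.00170125,  0.00071186, -0.000988  ,
        0.00049872]), 'joint_efforts': array([-1.23724596e-03, -6.06355548e+01, -3.42821288e+01, -1.08420313e-04,
        4.01290949e-03, -3.80711185e-05]), 'eef_pos': array([ 166.483503  , -601.99341162,  247.62032236]), 'tcp_rot': array([-3.14033621e+00, -2.90407991e-05,  2.69790432e-01]), 'contact_force': array([-0.50454577, -0.07616813, -0.17486101]), 'wrist_torque': array([ 0.06984424, -0.01674183, -0.0070573 ]), 'opening': 0.9998111153575361} 17.0
```

View pics/scene0.png

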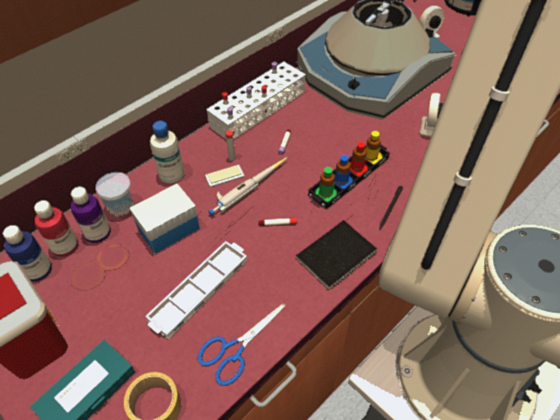

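View pics/side0.png

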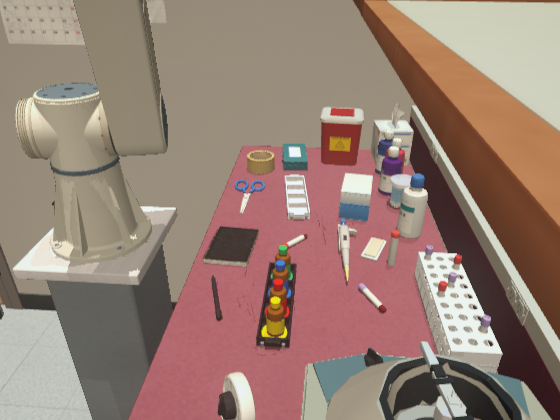

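The black rack is on the robot's right, with the order from the left green (326,175), blue (345,162), red (360,148), yellow (375,135) in the scene view. The white rack is on the left, around (197,288) in scene.

```bash
cat > h.py <<'E'
import numpy as np,cv2
def ray(c,u,v,z):
    "pixel -> world point on plane z"
    R,t=c["R"],c["t"]; o=-R.T@t
    d=R.T@np.stack([(u-c["cx"])/c["fx"],(v-c["cy"])/c["fy"],np.ones_like(u,float)])
    return (o[:,None]+d*(z-o[2])/d[2])[:2].T
def cloud(c,d):
    v,u=np.mgrid[:d.shape[0],:d.shape[1]]
    P=np.stack([(u-c["cx"])/c["fx"]*d,(v-c["cy"])/c["fy"]*d,d],-1)
    W=(P-c["t"])@c["R"]; W[d<=0]=np.nan; return W
HUE={"red":(0,6),"yellow":(24,34),"green":(50,75),"blue":(105,125)}
def cmask(p,k):
    h=cv2.cvtColor(p,cv2.COLOR_RGB2HSV); a,b=HUE[k]
    m=(h[...,0]>=a)&(h[...,0]<=b)
    if k=="red": m|=h[...,0]>174
    return m&(h[...,1]>150)&(h[...,2]>90)
E
python3 - <<'E'
from h import *
from rig import cams
for n in("scene","side"):
    z=np.load(f"pics/{n}0.npz");p,d=z["p"],z["d"];c=cams.camera_params(n);W=cloud(c,d)
    reg=(W[...,0]>250)&(W[...,0]<700)&(W[...,1]<-50)&(W[...,1]>-450)
    for k in HUE:
        m=reg&cmask(p,k)&(W[...,2]>72)&(W[...,2]<95)
        q=W[m]; t=q[q[:,2]>83] if len(q) else q
        print(n,k,len(q),len(t),q.mean(0).round(1),t.mean(0).round(1), q[:,:2].min(0).round(0),q[:,:2].max(0).round(0))
    h=cv2.cvtColor(p,cv2.COLOR_RGB2HSV)
    m=(h[...,1]<60)&(h[...,2]>110)&(W[...,2]>15)&(W[...,2]<30)&(W[...,0]>250)&(W[...,0]<700)&(W[...,1]>0)&(W[...,1]<450)
    l,L,s,_=cv2.connectedComponentsWithStats(m.astype(np.uint8)); i=1+s[1:,4].argmax(); q=W[L==i]
    v,u=np.nonzero(L==i)
    print(n,"white",len(q),np.median(q[:,2]),cv2.minAreaRect(q[:,:2].astype(np.float32)),cv2.minAreaRect(ray(c,u,v,22).astype(np.float32)))
    m=(h[...,2]<60)&(W[...,2]>15)&(W[...,2]<28)&reg
    l,L,s,_=cv2.connectedComponentsWithStats(m.astype(np.uint8)); i=1+s[1:,4].argmax(); q=W[L==i]
    print(n,"black",len(q),cv2.minAreaRect(q[:,:2].astype(np.float32)))
E
```

```text
scene red 61 35 [ 478.3 -258.4   82.6] [ 479.8 -260.    85.1] [ 469. -272.] [ 489. -250.]
scene yellow 36 30 [ 478.8 -313.4   85. ] [ 478.8 -313.6   85.6] [ 470. -323.] [ 488. -305.]
scene green 35 30 [ 478.  -141.9   85. ] [ 478.4 -141.8   85.5] [ 469. -149.] [ 487. -134.]
scene blue 37 28 [ 477.5 -197.9   84.5] [ 477.4 -198.2   85.4] [ 470. -208.] [ 487. -190.]
scene white 985 19.6130053570499 ((491.3815612792969, 241.60350036621094), (64.8840103149414, 253.8231964111328), 6.2576141357421875) ((488.94580078125, 242.29049682617188), (64.8345718383789, 252.7572784423828), 6.056369304656982)
scene black 160 ((617.1378784179688, -415.4874267578125), (164.11917114257812, 24.33292579650879), 15.744422912597656)
side red 87 57 [ 482.3 -266.3   83.3] [ 482.4 -264.5   86.1] [ 474. -274.] [ 490. -255.]
side yellow 54 54 [ 481.6 -316.6   86.4] [ 481.6 -316.6   86.4] [ 474. -324.] [ 491. -305.]
side green 15 15 [ 480.7 -144.    86.3] [ 480.7 -144.    86.3] [ 474. -150.] [ 487. -138.]
side blue 36 36 [ 480.8 -202.    86.2] [ 480.8 -202.    86.2] [ 473. -210.] [ 489. -192.]
side white 324 19.675429237357356 ((492.50927734375, 237.7556915283203), (62.64277648925781, 256.82666015625), 6.299807548522949) ((492.6466369628906, 232.7909393310547), (62.88752746582031, 254.2166748046875), 6.275712013244629)
side black 23 ((497.6993408203125, -350.41937255859375), (21.66130828857422, 8.373619079589844), 31.44479751586914)
```

>>> drive_tool:
  deltas:
    - [0,0,0,-0.118]
    - [0,0,0,-0.118]
    - [0,0,0,-0.118]
    - [0,0,0,-0.118]
    - [0,0,0,-0.118]
    - [0,0,0,-0.118]
    - [0,0,0,-0.118]
    - [0,0,0,-0.118]
    - [0,0,0,-0.118]
    - [0,0,0,-0.118]
    - [0,0,0,-0.118]
  jaw: 0
  force: 30

```text
clock: 1.02
eef_pos: [166.5, -602.1, 247.8]
tcp_rot: [-3.141, -0.001, 1.574]
contact_force: [-0.6, -1.0, 0.8]
opening: 0.997
```

>>> drive_tool:
  deltas:
    - [3.1,2.6,0,0]
    - [3.1,2.6,0,0]
    - [3.1,2.6,0,0]
    - [3.1,2.6,0,0]
    - [3.1,2.6,0,0]
    - [3.1,2.6,0,0]
    - [3.1,2.6,0,0]
    - [3.1,2.6,0,0]
    - [3.1,2.6,0,0]
    - [3.1,2.6,0,0]
    - [3.1,2.6,0,0]
    - [3.1,2.6,0,0]

```text
clock: 2.02
eef_pos: [480.5, -229.5, 248.2]
tcp_rot: [-3.141, -0.0, 1.568]
contact_force: [0.8, -1.3, -0.5]
opening: 0.999
```

```bash
python3 - <<'E'
from h import *
from rig import cams
c=cams.camera_params("wrist");p,d=cams.grab_frame("wrist")
cv2.imwrite("pics/w1.png",p[:,:,::-1]); W=cloud(c,d)
print(-c["R"].T@c["t"],c["R"].round(2).tolist())
for k in HUE:
    m=cmask(p,k)&(W[...,2]>80)&(W[...,2]<92)
    if m.sum()<20: print(k,m.sum()); continue
    v,u=np.nonzero(m); (x,y),rad=cv2.minEnclosingCircle(np.stack([u,v],1).astype(np.float32))
    print(k,m.sum(),W[m].mean(0).round(1),ray(c,np.array([x]),np.array([y]),86).round(1),(x,y,rad))
E
```

```text
[ 480.52470134 -164.59561588  373.14402856] [[1.0, -0.0, 0.0], [-0.0, -0.97, 0.26], [-0.0, -0.26, -0.97]]
red 200 [ 483.2 -259.4   85.9] [[ 482.2 -260.8]] (284.2216491699219, 230.00515747070312, 9.275256156921387)
yellow 188 [ 482.5 -311.1   85.8] [[ 480.4 -291.7]] (282.5, 258.0, 25.831281661987305)
green 0
blue 151 [ 483.7 -197.6   86.1] [[ 483.6 -197.7]] (285.5, 168.0, 8.20071029663086)
```

View pics/w1.png

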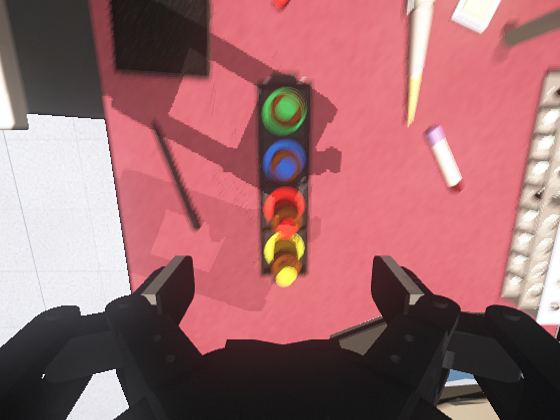

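>>> drive_tool:
  deltas:
    - [3,0.15,0,0]
    - [3,0,0,0]
    - [2.75,0,0,0]
    - [0,0,3.5,0]
    - [0,0,3.5,0]
    - [0,0,3.5,0]
    - [0,0,3.5,0]
    - [0,0,3,0]
    - [0,0,2,0]
    - [0,0,1,0]
    - [0,0,0,0]

```text
clock: 2.98
eef_pos: [479.9, -143.4, 46.3]
tcp_rot: [-3.138, -0.001, 1.568]
contact_force: [-0.1, 0.2, 0.1]
opening: 1.0
```

>>> drive_tool:
  deltas:
    - [0,0,0,0]
    - [0,0,0,0]
    - [0,0,0,0]
    - [0,0,0,0]
    - [0,0,0,0]
    - [0,0,0,0]
    - [0,0,0,0]
    - [0,0,0,0]
    - [0,0,0,0]
    - [0,0,0,0]
    - [0,0,0,0]
    - [0,0,0,0]
  jaw: 1
  force: 30

```text
clock: 3.98
eef_pos: [482.2, -144.1, 49.6]
tcp_rot: [3.14, 0.001, 1.568]
contact_force: [-1.0, 0.4, 7.8]
opening: 0.389
```

>>> drive_tool:
  deltas:
    - [0,0,-1,0]
    - [0,0,-3,0]
    - [0,0,-4,0]
    - [0,0,-4,0]
    - [0,0,-4,0]
    - [0,0,-3,0]
    - [0,0,-1,0]

```text
clock: 4.57
eef_pos: [483.4, -144.4, 254.4]
tcp_rot: [3.134, 0.002, 1.568]
contact_force: [0.7, -0.3, -0.0]
opening: 0.391
```

>>> drive_tool:
  deltas:
    - [2,0,0,0]
    - [3,0,0,0]
    - [4,0,0,0]
    - [4,0,0,0]
    - [4,0,0,0]
    - [4,0,0,0]
    - [4,0,0,0]
    - [3,0.5,0,0]
    - [2,0.5,0,0]
    - [0,0,0,0]

```text
clock: 5.4
eef_pos: [492.6, 159.6, 248.4]
tcp_rot: [3.141, -0.001, 1.571]
contact_force: [0.1, 0.4, -1.7]
opening: 0.39
```

```bash
cat > white.py <<'E'
from h import *
from rig import cams,r
import sys
s=r.sense();print(s["eef_pos"],s["tcp_rot"],s["opening"])
c=cams.camera_params("wrist");p,d=cams.grab_frame("wrist")
cv2.imwrite(f"pics/{sys.argv[1]}.png",p[:,:,::-1]); W=cloud(c,d)
h=cv2.cvtColor(p,cv2.COLOR_RGB2HSV)
m=(h[...,1]<60)&(h[...,2]>110)&(W[...,2]>17)&(W[...,2]<27)&(abs(W[...,0]-490)<70)&(abs(W[...,1]-240)<160)
l,L,s,_=cv2.connectedComponentsWithStats(m.astype(np.uint8)); i=1+s[1:,4].argmax()
v,u=np.nonzero(L==i); q=ray(c,u,v,22).astype(np.float32)
print(len(q),np.median(W[L==i][:,2]),cv2.minAreaRect(q),q.min(0),q.max(0))
E
python3 white.py w2
```

```text
[492.63246348 159.59162281 248.36191956] [ 3.14098415e+00 -1.28628950e-03  1.57078354e+00] 0.3899635558941233
2541 20.707182759514744 ((493.5832214355469, 236.72482299804688), (61.26946258544922, 244.7441864013672), 6.132608413696289) [450.83112  116.183426] [535.46466 356.91864]
```

View pics/w2.png

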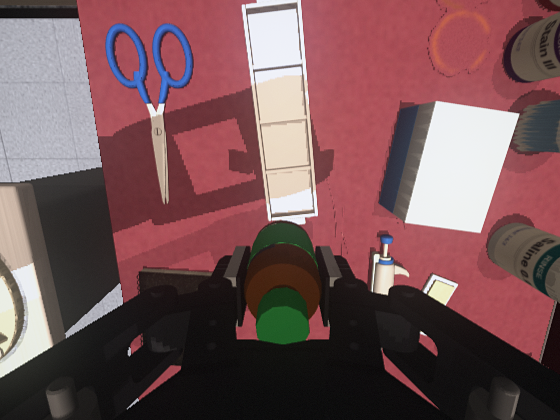

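The view shows the white rack with dividers near (277,67), (284,121), (289,168), a near wall at (292,215) and what looks like a small tab sticking out of the near end, so I'll use the dividers for the centre.

```bash
python3 - <<'E'
from h import *
p=cv2.imread("pics/w2.png")[0:230,225:335]
cv2.imwrite("pics/w2c.png",cv2.resize(p,None,fx=2.6,fy=2.6,interpolation=cv2.INTER_CUBIC))
E
```

```text
(no output)
```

View pics/w2c.png

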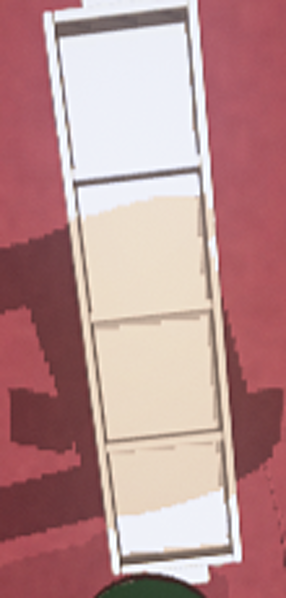

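>>> drive_tool:
  deltas:
    - [-0.5,0.5,0,0]
    - [-0.5,0.5,0,0]
    - [0,0,1,-0.107]
    - [0,0,3,0]
    - [0,0,4,0]
    - [0,0,4,0]
    - [0,0,4,0]
    - [0,0,2,0]
    - [0,0,1,0]
    - [0,0,0.6,0]
    - [0,0,0,0]
    - [0,0,0,0]

```text
clock: 6.45
eef_pos: [502.3, 145.1, 51.8]
tcp_rot: [-3.14, -0.001, 1.672]
contact_force: [-1.4, 5.8, -3.5]
opening: 0.392
```

>>> drive_tool:
  deltas:
    - [0,0,0,0]

```text
clock: 6.53
eef_pos: [502.4, 145.1, 52.1]
tcp_rot: [-3.141, -0.001, 1.673]
contact_force: [-1.7, 5.6, -3.3]
opening: 0.393
```

```bash
python3 - <<'E'
from h import *
from rig import cams
p,d=cams.grab_frame("wrist");q,_=cams.grab_frame("side");s,_=cams.grab_frame("scene")
c=cams.camera_params("scene");X=c["R"]@np.array([502,146,43.])+c["t"];u,v=int(c["fx"]*X[0]/X[2]+c["cx"]),int(c["fy"]*X[1]/X[2]+c["cy"])
c=cams.camera_params("side");X=c["R"]@np.array([502,146,43.])+c["t"];a,b=int(c["fx"]*X[0]/X[2]+c["cx"]),int(c["fy"]*X[1]/X[2]+c["cy"])
f=lambda im,u,v:cv2.resize(im[max(v-50,0):v+50,u-50:u+50],(400,400),interpolation=cv2.INTER_CUBIC)
cv2.imwrite("pics/k3.png",np.hstack([f(s,u,v),f(q,a,b)])[:,:,::-1]);cv2.imwrite("pics/w3.png",p[:,:,::-1])
E
```

```text
(no output)
```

View pics/k3.png

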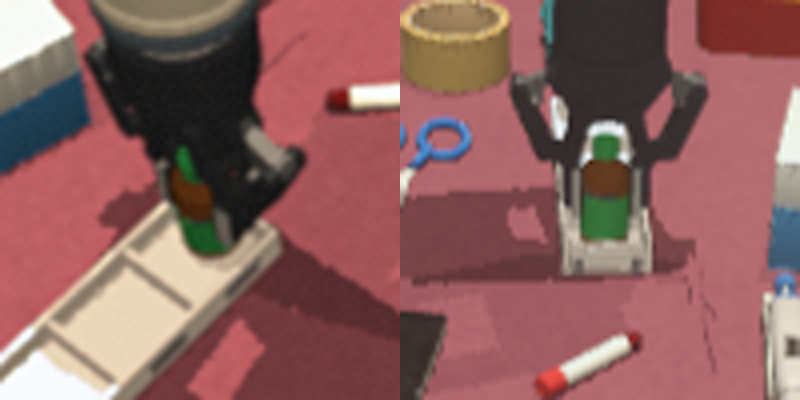

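View pics/w3.png

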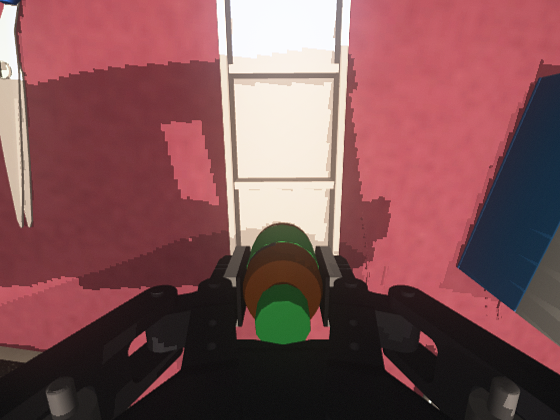

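```bash
python3 - <<'E'
from h import *
from rig import cams,r
c=cams.camera_params("wrist"); s=r.sense(); print(s["eef_pos"],s["contact_force"],s["wrist_torque"],s["qvel"])
print(ray(c,np.array([285.,284,228,345]),np.array([184.,74,110,110]),22).round(1))
p,d=cams.grab_frame("wrist");W=cloud(c,d);print(W[[245,300,320,230],[283]*4].round(1))
E
```

```text
[502.52230999 145.1518111   52.34073624] [-1.94535827  4.6334513  -4.40514527] [ 1.11475364  0.25262651 -0.01567197] [ 8.53270199e-05 -1.09020602e-03  9.57766252e-04  8.70969511e-05
  8.17325407e-04 -7.91576375e-04]
[[499.8 183.6]
 [493.8 237. ]
 [467.8 217.7]
 [525.7 223.6]]
[[500.8 163.   57.5]
 [501.4 156.4  90.3]
 [502.  150.2  92.2]
 [501.  162.   34.2]]
```

>>> drive_tool:
  deltas:
    - [0.3,0,0,0]
    - [0.3,0,0,0]
    - [0,0,0,0]
    - [0,0,0,0]

```text
clock: 7.07
eef_pos: [502.0, 151.7, 52.5]
tcp_rot: [3.141, 0.0, 1.674]
contact_force: [-1.0, -1.0, -0.9]
opening: 0.392
```

>>> drive_tool:
  deltas:
    - [0.2,0,0.3,0]
    - [0,0,0.2,0]
    - [0,0,0,0]
    - [0,0,0,0]

```text
clock: 7.4
eef_pos: [501.3, 154.0, 47.0]
tcp_rot: [-3.141, 0.0, 1.675]
contact_force: [-0.1, 0.4, -0.9]
opening: 0.39
```

>>> drive_tool:
  deltas:
    - [0,0,0.15,0]
    - [0,0,0.1,0]
    - [0,0,0,0]
    - [0,0,0,0]

```text
clock: 7.73
eef_pos: [501.4, 154.0, 44.7]
tcp_rot: [-3.141, 0.0, 1.675]
contact_force: [-0.1, 0.5, -0.8]
opening: 0.388
```

>>> drive_tool:
  deltas:
    - [0,0,0.1,0]
    - [0,0,0.1,0]
    - [0,0,0,0]
    - [0,0,0,0]

```text
clock: 8.07
eef_pos: [501.6, 154.0, 43.2]
tcp_rot: [3.141, -0.0, 1.675]
contact_force: [-1.3, -1.3, 5.6]
opening: 0.39
```

>>> drive_tool:
  deltas:
    - [0,0,0,0]
    - [0,0,0,0]
    - [0,0,0,0]
    - [0,0,0,0]
    - [0,0,0,0]
    - [0,0,0,0]
    - [0,0,0,0]
    - [0,0,0,0]
  jaw: 0

```text
clock: 8.73
eef_pos: [501.5, 154.1, 42.8]
tcp_rot: [-3.142, -0.0, 1.675]
contact_force: [-0.1, -0.1, -0.2]
opening: 1.002
```

>>> drive_tool:
  deltas:
    - [0,0,-1,0]
    - [0,0,-3,0]
    - [0,0,-4,0]
    - [0,0,-4,0]
    - [0,0,-4,0]
    - [0,0,-3,0]
    - [0,0,-1.5,0.107]
    - [0,0,0,0]

```text
clock: 9.4
eef_pos: [503.4, 154.7, 252.8]
tcp_rot: [3.134, -0.002, 1.562]
contact_force: [1.0, -0.5, 0.5]
opening: 1.0
```

```bash
cat > k.py <<'E'
from h import *
from rig import cams,r
import sys
s=r.sense();print(s["clock"],s["eef_pos"].round(1),s["tcp_rot"].round(3))
for n in("scene","side"):
    p,d=cams.grab_frame(n);c=cams.camera_params(n);W=cloud(c,d)
    cv2.imwrite(f"pics/{sys.argv[1]}_{n}.png",p[:,:,::-1])
    for k in sys.argv[2:]:
        m=cmask(p,k)&(W[...,2]>74)&(W[...,2]<95)&(W[...,0]>420)&(W[...,0]<560)&(W[...,1]<400)&(W[...,1]>-400)
        t=W[m]; print(n,k,len(t),t.mean(0).round(1) if len(t) else "", t[:,2].max().round(1) if len(t) else "")
E
python3 k.py a green blue red yellow
```

```text
9.4 [503.4 154.7 252.8] [ 3.134e+00 -2.000e-03  1.562e+00]
scene green 43 [497.2 154.5  81.4] 85.2
scene blue 37 [ 477.3 -197.7   84.8] 88.5
scene red 60 [ 478.4 -258.2   82.8] 88.4
scene yellow 36 [ 479.3 -314.2   84.6] 87.5
side green 0  
side blue 43 [ 481.1 -202.5   85.5] 88.8
side red 86 [ 482.4 -266.2   83.6] 88.2
side yellow 54 [ 481.5 -316.9   86.4] 89.5
```

>>> drive_tool:
  deltas:
    - [-3,0,0,0]
    - [-4,-0.25,0,0]
    - [-4,-0.25,0,0]
    - [-4,-0.25,0,0]
    - [-4,-0.25,0,0]
    - [-4,-0.25,0,0]
    - [-4,-0.25,0,0]
    - [-4,-0.25,0,0]
    - [-3,-0.2,0,0]
    - [-1.4,0,0,0]
    - [0,0,0,0]
    - [0,0,0,0]

```text
clock: 10.5
eef_pos: [479.9, -200.0, 246.3]
tcp_rot: [-3.139, -0.001, 1.567]
contact_force: [0.2, 0.0, 0.4]
opening: 0.999
```

>>> drive_tool:
  deltas:
    - [0,0,0,0]

```text
clock: 10.58
eef_pos: [480.3, -198.9, 246.7]
tcp_rot: [-3.14, -0.001, 1.569]
contact_force: [-0.2, 0.1, -0.1]
opening: 1.001
```

>>> drive_tool:
  deltas:
    - [0,0.15,2,0]
    - [0,0,4,0]
    - [0,0,4,0]
    - [0,0,4,0]
    - [0,0,3,0]
    - [0,0,2,0]
    - [0,0,0.8,0]
    - [0,0,0,0]

```text
clock: 11.25
eef_pos: [481.2, -198.2, 48.0]
tcp_rot: [-3.138, -0.002, 1.57]
contact_force: [0.0, 0.3, 0.9]
opening: 1.002
```

>>> drive_tool:
  deltas:
    - [0,0,0,0]
    - [0,0,0,0]
    - [0,0,0,0]
    - [0,0,0,0]
    - [0,0,0,0]
    - [0,0,0,0]
    - [0,0,0,0]
    - [0,0,0,0]
    - [0,0,0,0]
    - [0,0,0,0]
    - [0,0,0,0]
  jaw: 1

```text
clock: 12.17
eef_pos: [483.2, -200.2, 51.1]
tcp_rot: [3.14, 0.001, 1.568]
contact_force: [-0.7, 1.2, 7.7]
opening: 0.39
```

>>> drive_tool:
  deltas:
    - [0,0,-1,0]
    - [0,0,-3,0]
    - [0,0,-4,0]
    - [0,0,-4,0]
    - [0,0,-4,0]
    - [0,0,-3,0]
    - [0,0,-1,0]
    - [0,0,0,0]

```text
clock: 12.83
eef_pos: [483.8, -200.5, 253.5]
tcp_rot: [3.136, 0.002, 1.568]
contact_force: [0.1, -0.3, -1.2]
opening: 0.39
```

>>> drive_tool:
  deltas:
    - [2,0,0,0]
    - [3,0,0,0]
    - [4,0.2,0,0]
    - [4,0.2,0,0]
    - [4,0.2,0,0]
    - [4,0.2,0,0]
    - [4,0.2,0,0]
    - [4,0.2,0,0]
    - [4,0.1,0,0]
    - [4,0,0,0]
    - [3,0,0,0]
    - [0.9,0,0,0]

```text
clock: 13.83
eef_pos: [495.5, 212.6, 247.8]
tcp_rot: [-3.139, -0.0, 1.57]
contact_force: [0.0, -0.3, 0.2]
opening: 0.39
```

>>> drive_tool:
  deltas:
    - [0,0,0,0]
    - [0,0,0,-0.107]
    - [0,0,0,0]
    - [0,0,0,0]
    - [0,0,0,0]

```text
clock: 14.25
eef_pos: [496.5, 207.9, 249.3]
tcp_rot: [-3.141, 0.0, 1.671]
contact_force: [0.2, 0.1, 0.0]
opening: 0.388
```

>>> drive_tool:
  deltas:
    - [0.2,0,2,0]
    - [0,0,4,0]
    - [0,0,4,0]
    - [0,0,4,0]
    - [0,0,3,0]
    - [0,0,2,0]
    - [0,0,0.9,0]
    - [0,0,0,0]
    - [0,0,0,0]
    - [0,0,0,0]

```text
clock: 15.08
eef_pos: [497.5, 211.3, 52.2]
tcp_rot: [3.139, -0.001, 1.674]
contact_force: [0.4, -0.3, -0.3]
opening: 0.388
```

>>> drive_tool:
  deltas:
    - [0,0,0.15,0]
    - [0,0,0.15,0]
    - [0,0,0,0]
    - [0,0,0,0]

```text
clock: 15.42
eef_pos: [496.6, 211.2, 48.2]
tcp_rot: [3.141, -0.0, 1.675]
contact_force: [0.0, 0.7, -0.5]
opening: 0.39
```

>>> drive_tool:
  deltas:
    - [0,0,0.15,0]
    - [0,0,0.1,0]
    - [0,0,0.1,0]
    - [0,0,0,0]
    - [0,0,0,0]

```text
clock: 15.83
eef_pos: [496.9, 211.3, 47.0]
tcp_rot: [3.141, -0.0, 1.675]
contact_force: [-8.5, -4.4, 35.4]
opening: 0.388
```

>>> drive_tool:
  deltas:
    - [0,0,-0.2,0]
    - [0,0,0,0]

```text
clock: 16.0
eef_pos: [496.9, 211.3, 47.1]
tcp_rot: [3.14, -0.0, 1.675]
contact_force: [-1.2, 0.6, 10.1]
opening: 0.392
```

>>> drive_tool:
  deltas:
    - [0,0,0,0]
    - [0,0,0,0]
    - [0,0,0,0]
    - [0,0,0,0]
    - [0,0,0,0]
    - [0,0,0,0]
    - [0,0,0,0]
    - [0,0,0,0]
  jaw: 0

```text
clock: 16.67
eef_pos: [496.5, 211.1, 46.2]
tcp_rot: [-3.142, 0.0, 1.675]
contact_force: [0.1, -0.3, 0.5]
opening: 1.0
```

>>> drive_tool:
  deltas:
    - [0,0,-1,0]
    - [0,0,-3,0]
    - [0,0,-4,0]
    - [0,0,-4,0]
    - [0,0,-4,0]
    - [0,0,-3,0]
    - [0,0,-1.2,0.107]
    - [0,0,0,0]

```text
clock: 17.33
eef_pos: [498.2, 211.8, 252.9]
tcp_rot: [3.135, -0.003, 1.563]
contact_force: [0.6, -0.5, 0.0]
opening: 0.999
```

```bash
python3 k.py b green blue red yellow; python3 -c "
import cv2;a=cv2.imread('pics/b_scene.png')[180:340,110:270];cv2.imwrite('pics/b1.png',cv2.resize(a,(640,600),interpolation=cv2.INTER_CUBIC))"
```

```text
17.3333 [498.2 211.8 252.9] [ 3.135e+00 -3.000e-03  1.563e+00]
scene green 46 [497.4 153.9  81.3] 85.2
scene blue 53 [492.6 212.8  81.2] 85.3
scene red 59 [ 478.5 -258.4   83. ] 88.5
scene yellow 36 [ 479.2 -314.    84.8] 88.3
side green 6 [500.6 152.5  83. ] 83.7
side blue 10 [495.5 207.4  83.2] 85.4
side red 86 [ 482.4 -266.4   83.1] 89.0
side yellow 55 [ 481.5 -316.4   85.9] 88.8
```

View pics/b1.png

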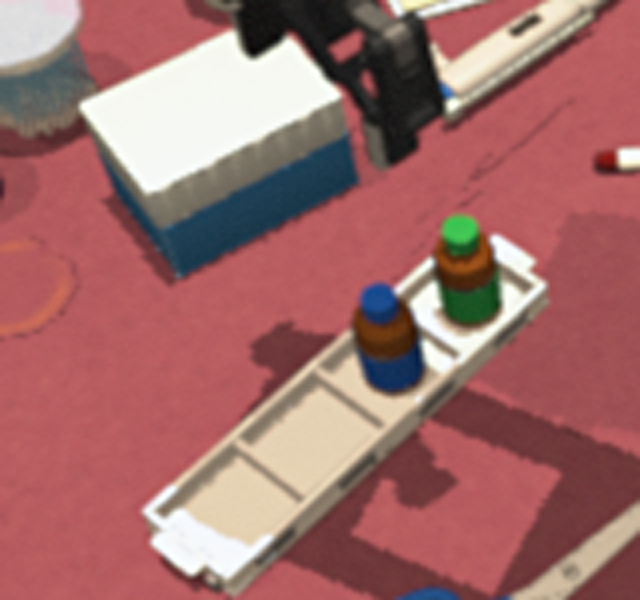

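The scene crop shows green (460,270) and blue (388,340) upright inside the two right-hand pockets.

>>> drive_tool:
  deltas:
    - [-3,0,0,0]
    - [-4,-0.2,0,0]
    - [-4,-0.2,0,0]
    - [-4,-0.2,0,0]
    - [-4,-0.2,0,0]
    - [-4,-0.2,0,0]
    - [-4,-0.2,0,0]
    - [-4,-0.2,0,0]
    - [-4,0,0,0]
    - [-4,0,0,0]
    - [-4,0,0,0]
    - [-3,0,0,0]

```text
clock: 18.43
eef_pos: [479.7, -251.4, 246.4]
tcp_rot: [-3.139, -0.001, 1.57]
contact_force: [-0.4, 0.5, 0.4]
opening: 0.996
```

>>> drive_tool:
  deltas:
    - [-1,0,0,0]
    - [0,0,0,0]
    - [0,0,0,0]
    - [0,0,0,0]

```text
clock: 18.77
eef_pos: [480.6, -257.4, 247.4]
tcp_rot: [-3.14, -0.001, 1.569]
contact_force: [0.1, 0.5, -0.6]
opening: 0.996
```

>>> drive_tool:
  deltas:
    - [-0.2,0.15,2,0]
    - [0,0,4,0]
    - [0,0,4,0]
    - [0,0,4,0]
    - [0,0,3,0]
    - [0,0,2,0]
    - [0,0,0.9,0]
    - [0,0,0,0]

```text
clock: 19.43
eef_pos: [481.5, -258.9, 47.5]
tcp_rot: [-3.138, -0.002, 1.57]
contact_force: [0.5, 0.7, 0.8]
opening: 1.002
```

>>> drive_tool:
  deltas:
    - [0,0,0,0]
    - [0,0,0,0]
    - [0,0,0,0]
    - [0,0,0,0]
    - [0,0,0,0]
    - [0,0,0,0]
    - [0,0,0,0]
    - [0,0,0,0]
    - [0,0,0,0]
    - [0,0,0,0]
    - [0,0,0,0]
  jaw: 1

```text
clock: 20.35
eef_pos: [483.3, -261.3, 50.6]
tcp_rot: [3.14, 0.001, 1.567]
contact_force: [-1.6, 1.6, 7.3]
opening: 0.392
```

>>> drive_tool:
  deltas:
    - [0,0,-1,0]
    - [0,0,-3,0]
    - [0,0,-4,0]
    - [0,0,-4,0]
    - [0,0,-4,0]
    - [0,0,-3,0]
    - [0,0,-1,0]
    - [0,0,0,0]

```text
clock: 21.02
eef_pos: [483.9, -261.7, 253.1]
tcp_rot: [3.136, 0.003, 1.568]
contact_force: [0.9, -0.0, -0.7]
opening: 0.392
```

>>> drive_tool:
  deltas:
    - [2,0,0,0]
    - [3,0,0,0]
    - [4,0.2,0,0]
    - [4,0.2,0,0]
    - [4,0.2,0,0]
    - [4,0.2,0,0]
    - [4,0.1,0,0]
    - [4,0,0,0]
    - [4,0,0,0]
    - [4,0,0,0]
    - [4,0,0,0]
    - [4,0,0,0]

```text
clock: 22.02
eef_pos: [491.4, 190.6, 247.4]
tcp_rot: [-3.139, 0.001, 1.568]
contact_force: [0.4, -0.3, -0.0]
opening: 0.39
```

>>> drive_tool:
  deltas:
    - [4,0,0,0]
    - [3,0,0,0]
    - [0.8,0,0,0]
    - [0,0,0,-0.107]
    - [0,0,0,0]
    - [0,0,0,0]
    - [0,0,0,0]

```text
clock: 22.6
eef_pos: [492.8, 266.1, 248.4]
tcp_rot: [-3.14, 0.001, 1.671]
contact_force: [-0.7, 0.1, 0.2]
opening: 0.392
```

>>> drive_tool:
  deltas:
    - [0.1,0,2,0]
    - [0,0,4,0]
    - [0,0,4,0]
    - [0,0,4,0]
    - [0,0,3,0]
    - [0,0,2,0]
    - [0,0,0.9,0]
    - [0,0,0.1,0]
    - [0,0,0,0]
    - [0,0,0,0]
    - [0,0,0,0]

```text
clock: 23.52
eef_pos: [494.0, 268.4, 50.7]
tcp_rot: [3.139, -0.001, 1.674]
contact_force: [-0.6, 0.4, -0.9]
opening: 0.388
```

>>> drive_tool:
  deltas:
    - [0,0,0.1,0]
    - [0,0,0.1,0]
    - [0,0,0,0]
    - [0,0,0,0]

```text
clock: 23.85
eef_pos: [493.1, 268.1, 47.5]
tcp_rot: [3.141, -0.0, 1.675]
contact_force: [-0.7, -0.9, -0.3]
opening: 0.389
```

>>> drive_tool:
  deltas:
    - [0,0,0.1,0]
    - [0,0,0,0]
    - [0,0,0,0]

```text
clock: 24.1
eef_pos: [493.2, 268.2, 46.5]
tcp_rot: [3.141, -0.0, 1.675]
contact_force: [-1.0, -0.6, 4.3]
opening: 0.392
```

Contact; release and retreat.

>>> drive_tool:
  deltas:
    - [0,0,0,0]
    - [0,0,0,0]
    - [0,0,0,0]
    - [0,0,0,0]
    - [0,0,0,0]
    - [0,0,0,0]
    - [0,0,0,0]
    - [0,0,0,0]
  jaw: 0

```text
clock: 24.77
eef_pos: [493.0, 268.0, 46.3]
tcp_rot: [-3.142, 0.0, 1.675]
contact_force: [0.5, 0.8, 0.1]
opening: 1.0
```

>>> drive_tool:
  deltas:
    - [0,0,-1,0]
    - [0,0,-3,0]
    - [0,0,-4,0]
    - [0,0,-4,0]
    - [0,0,-4,0]
    - [0,0,-3,0]
    - [0,0,-1.2,0.107]
    - [0,0,0,0]

```text
clock: 25.43
eef_pos: [494.7, 269.0, 253.0]
tcp_rot: [3.135, -0.003, 1.563]
contact_force: [1.1, 0.5, 0.8]
opening: 1.004
```

```bash
python3 k.py c green blue red yellow
```

```text
25.4333 [494.7 269.  253. ] [ 3.135e+00 -3.000e-03  1.563e+00]
scene green 46 [497.6 153.7  80.9] 84.7
scene blue 55 [492.9 212.3  81.3] 85.1
scene red 77 [489.8 269.   80.5] 84.6
scene yellow 36 [ 479.1 -313.9   84.9] 89.8
side green 5 [500.4 156.2  81.5] 82.6
side blue 15 [496.1 208.   81.3] 82.6
side red 24 [492.3 263.3  80. ] 84.8
side yellow 55 [ 481.7 -316.7   86.4] 88.7
```

>>> drive_tool:
  deltas:
    - [-3,0,0,0]
    - [-4,-0.2,0,0]
    - [-4,-0.2,0,0]
    - [-4,-0.2,0,0]
    - [-4,-0.2,0,0]
    - [-4,-0.1,0,0]
    - [-4,0,0,0]
    - [-4,0,0,0]
    - [-4,0,0,0]
    - [-4,0,0,0]
    - [-4,0,0,0]
    - [-4,0,0,0]

```text
clock: 26.53
eef_pos: [481.1, -203.5, 246.5]
tcp_rot: [-3.139, -0.001, 1.57]
contact_force: [0.6, 1.1, 0.5]
opening: 1.0
```

>>> drive_tool:
  deltas:
    - [-4,0,0,0]
    - [-4,0,0,0]
    - [-3,0,0,0]
    - [-0.4,0,0,0]
    - [0,0,0,0]
    - [0,0,0,0]
    - [0,0,0,0]

```text
clock: 27.12
eef_pos: [481.8, -314.4, 247.3]
tcp_rot: [-3.14, -0.002, 1.569]
contact_force: [0.3, 0.5, 0.1]
opening: 1.001
```

>>> drive_tool:
  deltas:
    - [0,0,2,0]
    - [0,0,4,0]
    - [0,0,4,0]
    - [0,0,4,0]
    - [0,0,3,0]
    - [0,0,2,0]
    - [0,0,0.9,0]
    - [0,0,0,0]

```text
clock: 27.78
eef_pos: [481.3, -313.9, 47.5]
tcp_rot: [-3.138, -0.002, 1.57]
contact_force: [-0.2, 0.2, 0.6]
opening: 0.998
```

>>> drive_tool:
  deltas:
    - [0,0,0,0]
    - [0,0,0,0]
    - [0,0,0,0]
    - [0,0,0,0]
    - [0,0,0,0]
    - [0,0,0,0]
    - [0,0,0,0]
    - [0,0,0,0]
    - [0,0,0,0]
    - [0,0,0,0]
    - [0,0,0,0]
  jaw: 1

```text
clock: 28.7
eef_pos: [483.0, -316.3, 50.7]
tcp_rot: [3.14, 0.001, 1.568]
contact_force: [-1.5, 2.0, 6.5]
opening: 0.392
```

>>> drive_tool:
  deltas:
    - [0,0,-1,0]
    - [0,0,-3,0]
    - [0,0,-4,0]
    - [0,0,-4,0]
    - [0,0,-4,0]
    - [0,0,-3,0]
    - [0,0,-1,0]
    - [0,0,0,0]

```text
clock: 29.37
eef_pos: [483.5, -316.8, 253.2]
tcp_rot: [3.136, 0.003, 1.568]
contact_force: [1.5, -0.0, -1.0]
opening: 0.389
```

>>> drive_tool:
  deltas:
    - [2,0,0,0]
    - [3,0,0,0]
    - [4,0,0,0]
    - [4,0,0,0]
    - [4,0,0,0]
    - [4,0,0,0]
    - [4,0,0,0]
    - [4,0,0,0]
    - [4,0,0,0]
    - [4,0,0,0]
    - [4,0,0,0]
    - [4,0,0,0]

```text
clock: 30.37
eef_pos: [482.0, 135.7, 247.5]
tcp_rot: [-3.139, 0.001, 1.568]
contact_force: [1.1, -0.1, -1.1]
opening: 0.39
```

>>> drive_tool:
  deltas:
    - [4,0,0,0]
    - [4,0,0,0]
    - [4,0,0,0]
    - [4,0,0,0]
    - [3,0,0,0]
    - [0.2,0,0,0]
    - [0,0,0,-0.107]
    - [0,0,0,0]
    - [0,0,0,0]
    - [0,0,0,0]

```text
clock: 31.2
eef_pos: [483.8, 325.2, 248.3]
tcp_rot: [-3.14, 0.001, 1.671]
contact_force: [0.5, 1.2, -0.8]
opening: 0.391
```

>>> drive_tool:
  deltas:
    - [-0.1,0.1,2,0]
    - [0,0,4,0]
    - [0,0,4,0]
    - [0,0,4,0]
    - [0,0,3,0]
    - [0,0,2,0]
    - [0,0,0.9,0]
    - [0,0,0.1,0]
    - [0,0,0,0]
    - [0,0,0,0]
    - [0,0,0,0]

```text
clock: 32.12
eef_pos: [486.2, 325.6, 50.7]
tcp_rot: [3.14, -0.001, 1.674]
contact_force: [0.1, 0.0, 0.3]
opening: 0.392
```

>>> drive_tool:
  deltas:
    - [0,0,0.1,0]
    - [0,0,0.1,0]
    - [0,0,0.05,0]
    - [0,0,0,0]
    - [0,0,0,0]

```text
clock: 32.53
eef_pos: [485.3, 325.2, 46.8]
tcp_rot: [3.142, 0.0, 1.675]
contact_force: [0.1, 0.7, -0.3]
opening: 0.388
```

>>> drive_tool:
  deltas:
    - [0,0,0.1,0]
    - [0,0,0,0]
    - [0,0,0,0]

```text
clock: 32.78
eef_pos: [485.4, 325.4, 46.4]
tcp_rot: [3.141, -0.0, 1.675]
contact_force: [-1.3, 0.2, 6.8]
opening: 0.392
```

Contact; release, lift and draw back to one side for the final look.

>>> drive_tool:
  deltas:
    - [0,0,0,0]
    - [0,0,0,0]
    - [0,0,0,0]
    - [0,0,0,0]
    - [0,0,0,0]
    - [0,0,0,0]
    - [0,0,0,0]
    - [0,0,0,0]
  jaw: 0

```text
clock: 33.45
eef_pos: [485.3, 325.2, 45.7]
tcp_rot: [-3.142, 0.0, 1.675]
contact_force: [0.9, -0.7, 0.3]
opening: 1.003
```

>>> drive_tool:
  deltas:
    - [0,0,-1,0]
    - [0,0,-3,0]
    - [0,0,-4,0]
    - [0,0,-4,0]
    - [0,0,-4,0]
    - [0,0,-3,0]
    - [0,0,-1.2,0.107]
    - [-3,0,0,0]
    - [-4,0,0,0]
    - [-3,0,0,0]
    - [0,0,0,0]
    - [0,0,0,0]

```text
clock: 34.45
eef_pos: [485.0, 224.0, 248.7]
tcp_rot: [3.141, -0.0, 1.565]
contact_force: [0.1, 0.5, 0.7]
opening: 0.999
```

```bash
python3 k.py d green blue red yellow; python3 -c "
import cv2,numpy as np;a=cv2.imread('pics/d_scene.png')[180:340,110:270];b=cv2.imread('pics/d_side.png')[140:240,245:345];f=lambda i:cv2.resize(i,(400,400),interpolation=cv2.INTER_CUBIC);cv2.imwrite('pics/d1.png',np.hstack([f(a),f(b)]))"
```

```text
34.45 [485.  224.  248.7] [ 3.141 -0.     1.565]
scene green 50 [498.1 153.7  81. ] 84.7
scene blue 54 [492.9 212.6  80.9] 84.5
scene red 80 [489.7 269.4  80.3] 86.1
scene yellow 0  
side green 9 [501.1 152.8  81.8] 83.5
side blue 16 [496.1 206.9  81.3] 82.9
side red 30 [492.3 262.1  80.2] 84.6
side yellow 8 [484.7 323.4  82.3] 84.9
```

View pics/d1.png

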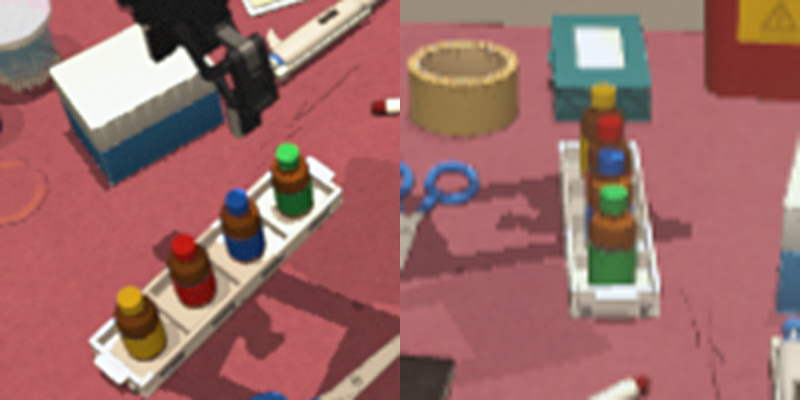

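All four bottles stand upright, one to a pocket, in the right order, with the gripper well clear.

```bash
python3 -c "
from rig import job
print(job.sign_off())"
```

```text
the job is handed in; nothing more can be done
None
```

All four bottles are in the white rack in reverse order: green in the rightmost pocket, then blue, red and yellow in the leftmost. I handed the job in at about 34.5 s, with the gripper open and about 200 mm above the rack.

**Last checks:**
- **Position:** The final scene and side pictures show every bottle upright in its own pocket. The cap tops read about 82–86 mm, against the expected 82 mm for a bottle on the pocket floor. The scene colour mask missed the yellow cap, so yellow's measured height and position come from the side camera alone. It is clearly visible and upright in both pictures.
- **Camera disagreement:** The scene and side cameras differed by up to about 7 mm along the row. The pockets leave about 10 mm of play on each side.

**Contacts:**
- **Green:** It touched the end wall of its pocket on the way down, with about 6 N. I moved it about 9 mm along the row before lowering it.
- **Blue:** I pressed it onto the pocket floor with about 35 N at the wrist through the held bottle. I backed off before releasing it, and it stood normally afterwards.

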